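# Close up the food warmer and lift away only the outer lid

## Robot

A 6-joint arm with a two-finger parallel gripper is mounted at the origin on the work surface. World frame = base frame: x ahead of the robot, y to its left, z up, the work surface at z = 0. Lengths are in m, angles in degrees, forces in N, time in s.
With the tool pointing down it reaches from about 0.4 to 0.925 m from the base axis. Payload 12.5 kg.
Tool frame: the origin (TCP) lies at the centre of the arm's flange, where the gripper is bolted on; the fingertips stand 190 mm ahead of it and the grasp point (between the pads) lies 171 mm ahead of it; z points along the fingers, y is the line along which they close (so a half turn about z gives the same grasp; the last joint's range is limited). The gripper opens to 95 mm and grips with 3 to 60 N. Pads are 20 mm wide; open, the fingers measure 119 mm over their backs; the gripper's body (75 mm by 180 mm) begins 59 mm behind the grasp point.
Start: joints at [64.767, 28.126, 89.318, -0, 62.55, -6.05], TCP at [0.205, 0.59, 0.405] pointing down, gripper open.
Joint ranges: [-177.58, 177.58], [-47.91, 125.51], [2.72, 160], [-65.01, 245.01], [3.68, 167.84], [-153.87, 153.87]. Speed limits (degrees/s): [127.2, 127.2, 159.86, 180, 180, 180].

## Interface

Orientations are given as a 3x3 rotation matrix whose columns are the frame's x, y, z axes.
In Python, from station import status, optics, bot gives the robot as it stands.
- The arm moves only by the shell command python3 -m inch 'ROWS' [FORCE]. ROWS is JSON, a list that holds one entry, the list of rows, each a list of 7 numbers: the shift along the tool's x, y, z in cm, then the turn, a rotation vector about the tool's x, y, z in degrees, then the finger opening in cm, from 0 to 9.51. In form: [[[x, y, z, wx, wy, wz, claw], ...]]. A call has 1 to 5 rows; each row shifts and turns the commanded pose from where the row before left it, along the tool's axes as they then stand; what a row does not reach is not made up. A row lasts 1/10 s, in which the tool goes at most 50 mm and 8.59 degrees, less where a joint would pass 70% of its speed; a pose out of reach is approached as far as the arm can. A call is refused whole if a number of a shift passes 5 or a number of a turn 8.59, either way. A call with a gripper value outside its range is refused whole. The fingers move at their own pace and stop on an object; FORCE is the grip in N (left out, the last holds). Time passes only in rows, so rows that do not move let the fingers close. It gives the time, the measured TCP pose, the force, the opening and the grip force at its end, in the units of the state.
- status.read_state(): the state, without advancing time (a new reading comes with each control period).
- optics.read_camera(name): name is "side" or "top" or "wrist"; returns a dict with "img" (480x640x3 uint8, red, green, blue), "fx", "fy", "cx", "cy" (pixels), "R" (3x3) and "t" (3): a world point X has camera coordinates R X + t. Camera axes: x right, y down, z forward; pixel columns grow to the right and rows downward; lengths in m; the calibration is good to about 2 mm. The wrist camera is an equidistant fisheye: a pixel r from the principal point sees the ray r / f radians off the axis. A picture is of the moment at which its call begins. There is no depth.
- bot.close_job(): hands the job in; it is judged then, once.
The state is a dict: "time": time; "joint_pos": joint angles; "joint_vel": joint speeds; "effort": joint torques, N m; "tool_pos": TCP position; "tool_rot": TCP orientation; "force": force on the tool from outside, world axes, zero at the start; "wrist_torque": the same for the moment, N m; "grip_width": finger opening in m; "grasp_force": force on a finger pad.
Only numpy, scipy, OpenCV 4.12 (cv2) and the standard library are available. Lean on these libraries where they do the work, as an engineer would, in place of code of your own. Each camera call takes 0.05 s, during which the arm holds its last target. There are 200 camera calls.

## Task

First push the food warmer's green front door shut until its catch takes it. Then pick up the nested pair of lids together by the black knob, lower them onto the warmer's pot until the inner lid sits fully and flat in the pot's mouth, let go of the knob, and lift the red outer lid alone by its white collar, leaving the inner lid seated and the door shut, without shifting the mug, jar or can. Finish holding the outer lid still and level in the gripper over the pot, about 4 cm clear above the top of the inner lid's knob; do not put it down.

Things in the scene. Friction and masses are not known exactly. Their poses are not given: they have to be found in the camera images.
- warmer: White countertop food warmer, a box 200 (x) x 220 (y) x 110 mm high with a steel top deck, fixed to the counter. Origin: centre of its underside; z up; its front with the green door faces its own -x. A round steel pot is sunk in the deck and stands 20 mm proud of it. Stands at varying place and yaw.
- pot_rim (a point): Centre of the pot's mouth, level with its rim, 130 mm above the counter, 20 mm behind (+x of) the warmer's centre. Pot: outer diameter 120 mm, inner diameter 110 mm, 56 mm deep inside.
- warmer_door (a joint): Opening angle of the green front door, rad; 0 = shut and seated on the catch, starts 0.3 to 0.6, grows as the free edge swings out to the warmer's -x. It turns about a vertical hinge with slight friction and stays where it is left. From about 0.08 rad to 0.035 rad a spring ball catch resists, by some 4 to 6 N at the free edge; inside that it pulls the door shut and holds it.
- door_hinge (a point): On the door's hinge line at the height of its top edge (100 mm above the counter), in the plane of the door's back face; at the warmer's x = -100 mm, y = +75 mm. Turns with the door: its axes match the warmer's when shut. The door leaf runs 150 mm from the hinge along this point's -y, is 14 mm thick (outer face at this point's x = -14 mm) and reaches from 12 to 100 mm above the counter.
- door_edge (a point): A good place to push: on the door's outer face, 125 mm from the hinge and 25 mm from the free edge, 75 mm above the counter. Turns with the door; its -x is the outward normal of the outer face.
- lid_mat: Round cork mat, 144 mm across and 6 mm thick, fixed on the counter; the lids start on it. Origin: centre of its underside.
- inner_lid: Steel inner lid, about 0.2 kg. Origin: centre of its underside; z up through the knob. A plug 105 mm across (tapered to 98 mm at the bottom) and 12 mm deep, then a flange 116 mm across from 12 to 18 mm above the origin that rests on the pot's rim (origin then 12 mm below the rim). A straight black knob 20 mm across rises on the axis to 74 mm above the origin; its top 26 mm stands out above the outer lid's collar while nested.
- outer_lid: Red ring-shaped outer lid, 132 mm across, about 0.16 kg, lying loose on the inner lid's flange and so carried with it. Origin: on the axis, on the underside of its 6 mm thick plate; z up; nested, it lies 18 mm above the inner lid's origin. A 28 mm hole passes the knob with 4 mm play all round. A white collar 44 mm across, round the hole, stands from 6 to 30 mm above the origin: grip it there. A skirt hangs 5 mm below the plate around the flange, with 4 mm play.
- mug: White mug, 76 mm across, 90 mm high; bystander. Origin: centre of its underside.
- tea_jar: Amber jar with a red cap, 68 mm across, 100 mm high; bystander. Origin: centre of its underside.
- spice_can: Yellow can, 56 mm across, 85 mm high; bystander. Origin: centre of its underside.

How it is judged:
By the outcome, as a careful person would: the job done as asked, in the order asked, and still so for the second after the job is handed in, while the arm keeps its last pose, push and grip.
It also fails if it takes over 72 s, if anything falls off the work surface, if the arm or the gripper's body presses on something with over 40 N, if the wrist force passes 120 N, or if a joint passes its speed limit or range.

## Working session

There is one attempt and no reset: what is moved stays moved. The work goes in short steps, Python scripts to look and compute and a shell command to move; the robot and the scene stay as the last step left them, time stands still between calls to the robot, and variables do not carry over. Pictures are saved under pics/ and viewed, at most 11 in all, crops included, and the job is handed in when it is done.

```bash
mkdir -p pics; ls
python3 - <<'E'
from station import status,optics
import cv2,numpy as np
s=status.read_state();print(s)
ims=[]
for n in("top","side"):
    c=optics.read_camera(n);cv2.imwrite(f"pics/{n}0.png",c["img"][:,:,::-1])
    print(n,c["fx"],c["fy"],c["cx"],c["cy"],np.round(c["R"],4).tolist(),np.round(c["t"],4).tolist())
E
```

```text
pics
{'time': 0.0, 'joint_pos': array([ 6.47673224e+01,  2.81646524e+01,  8.93525821e+01, -2.79691369e-04,
        6.25508301e+01, -6.04921870e+00]), 'joint_vel': array([-0.02413765, -0.0079614 ,  0.00213399,  0.0616911 , -0.02916751,
       -0.03046225]), 'effort': array([ 1.73962886e-03, -6.12640071e+01, -2.58181858e+01,  6.93216850e-02,
        4.82807436e-02, -9.12160476e-05]), 'tool_pos': array([0.20531712, 0.5902628 , 0.40414139]), 'tool_rot': array([[-9.44471984e-01,  3.28591569e-01, -5.02499300e-04],
       [ 3.28591931e-01,  9.44471378e-01, -1.07644833e-03],
       [ 1.20884360e-04, -1.18179251e-03, -9.99999294e-01]]), 'force': array([ 0.16978491, -0.06564638,  0.40565618]), 'wrist_torque': array([ 0.02896115, -0.02206713, -0.04368676]), 'grasp_force': 0.0, 'grip_width': 0.09507163787984749}
top 481.05516389677666 481.05516389677666 324.70177093262424 238.21617114369073 [[-0.0058, -1.0, -0.008], [-0.998, 0.0063, -0.063], [0.0631, 0.0076, -0.998]] [0.0512, 0.5975, 1.1622]
side 500.7577651710437 500.7577651710437 326.50281673555344 243.62250300548723 [[0.8537, -0.5207, 0.0049], [-0.3057, -0.5088, -0.8048], [0.4215, 0.6856, -0.5935]] [-0.4725, 0.3041, 0.8291]
```

View pics/top0.png

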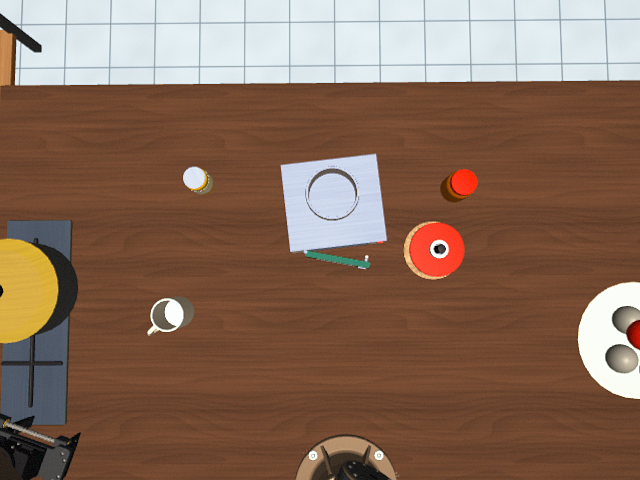

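View pics/side0.png

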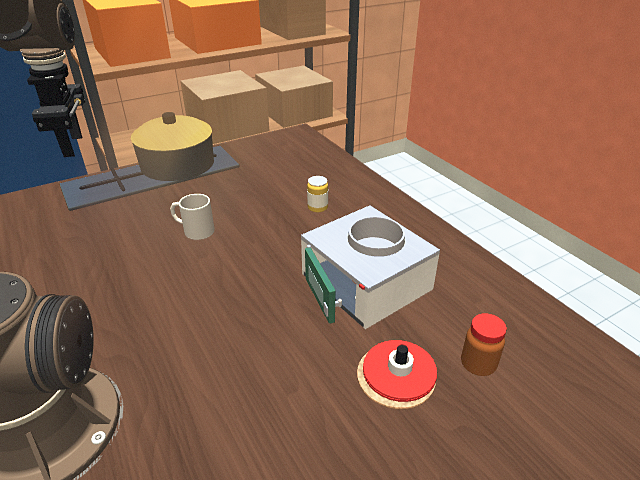

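Top view: warmer deck corners lie at about (281,165), (376,154), (386,241), (290,251), with the pot mouth at (332,194). The door runs from (306,252) to (369,265), and the knob is at (440,249). The jar (463,183) stands just behind the lids. The mug and can are well away.

```bash
cat > h.py <<'E'
import numpy as np,cv2
from station import status,optics
def bp(c,u,v,z,fish=False):
    R=np.array(c["R"]);t=np.array(c["t"])
    d=np.array([(u-c["cx"])/c["fx"],(v-c["cy"])/c["fy"],1.])
    if fish:
        r=np.hypot(d[0],d[1]);d=np.array([d[0]/r*np.sin(r),d[1]/r*np.sin(r),np.cos(r)])
    o=-R.T@t;w=R.T@d
    return o+w*(z-o[2])/w[2]
def rel(p,Rt=None):
    "tool-frame shift (cm) of grasp point/TCP target p and rotvec deg"
    s=status.read_state();R=s["tool_rot"];
    sh=R.T@(np.array(p)-s["tool_pos"])*100
    rv=None if Rt is None else np.degrees(cv2.Rodrigues(R.T@Rt)[0].ravel())
    return np.round(sh,2),(None if rv is None else np.round(rv,2))
def down(yaw):
    "tool z down, tool y at yaw deg"
    a=np.radians(yaw);y=np.array([np.cos(a),np.sin(a),0]);z=np.array([0,0,-1.]);return np.c_[np.cross(y,z),y,z]
E
python3 - <<'E'
from h import *
c=optics.read_camera("top")
cs=np.array([bp(c,*p,.11) for p in [(281,165),(376,154),(386,241),(290,251)]])
print(cs.round(3));m=cs.mean(0);print("c",m)
e=(cs[0]+cs[1]-cs[2]-cs[3])[:2];f=(cs[0]+cs[3]-cs[1]-cs[2])[:2]
print("yaw",np.degrees(np.arctan2(e[1],e[0])),np.degrees(np.arctan2(-f[0],f[1])))
yaw=np.arctan2(e[1],e[0])
W=np.array([[np.cos(yaw),-np.sin(yaw)],[np.sin(yaw),np.cos(yaw)]])
print("pot pred",m[:2]+W@[.02,0],"pot seen",bp(c,332,194,.13))
h=m[:2]+W@[-.1,.075];print("hinge",h,"seen",bp(c,306,252,.1),"edge",bp(c,369,266,.1))
print("knob",bp(c,441,249,.08),"jar",bp(c,463,183,.1))
E
```

```text
[[ 0.761  0.146  0.11 ]
 [ 0.784 -0.072  0.11 ]
 [ 0.585 -0.092  0.11 ]
 [ 0.564  0.126  0.11 ]]
c [0.67339256 0.02697484 0.11      ]
yaw 5.825218161025837 5.923759559578437
pot pred [0.69328928 0.02900472] pot seen [0.68979542 0.02977868 0.13      ]
hinge [0.56629688 0.09143813] seen [0.56141361 0.08980168 0.1       ] edge [ 0.52865497 -0.05358518  0.1       ]
knob [ 0.56716004 -0.22270181  0.08      ] jar [ 0.71782468 -0.2716877   0.1       ]
```

```bash
cat >> h.py <<'E'
def rz(d):
    a=np.radians(d);return np.array([[np.cos(a),-np.sin(a)],[np.sin(a),np.cos(a)]])
M=np.array([.672,.0275]);YAW=5.9
H=M+rz(YAW)@[-.1,.075]
def edge(th,out=0,r=.125): # th rad
    return H+rz(YAW-np.degrees(th))@[-.014-out,-r]
E
python3 - <<'E'
from h import *
for th in(.33,.2,.08,.035,0): print(th,edge(th),edge(th,.01))
p=edge(.33,.06);print(p,rel([p[0],p[1],.40],down(95.9)))
E
```

```text
0.33 [ 0.52304446 -0.02681794] [ 0.51330106 -0.02456714]
0.2 [ 0.53877695 -0.0312324 ] [ 0.52882398 -0.03026367]
0.08 [ 0.55369552 -0.03346517] [ 0.54369816 -0.03369489]
0.035 [ 0.55934287 -0.03383878] [ 0.54936596 -0.034518  ]
0 [ 0.56374351 -0.03395349] [ 0.55379648 -0.03498142]
[ 0.46458405 -0.01331311] (array([-44.32, -48.49,   0.46]), array([-4.000e-02, -2.000e-02, -2.508e+01]))
```

```bash
python3 -m inch '[[[-3.1,-3.4,0,0,0,0,0],[-3.1,-3.4,0,0,0,0,0],[-3.1,-3.4,0,0,0,0,0],[-3.1,-3.4,0,0,0,0,0],[-3.1,-3.4,0,0,0,0,0]]]' 10
python3 -m inch '[[[-3.1,-3.4,0,0,0,0,0],[-3.1,-3.4,0,0,0,0,0],[-3.1,-3.4,0,0,0,0,0],[-3.1,-3.4,0,0,0,0,0],[-3.1,-3.4,0,0,0,0,0]]]'
python3 -m inch '[[[-3.1,-3.4,0,0,0,0,0],[-3.1,-3.4,0,0,0,0,0],[-3.1,-3.4,0,0,0,0,0],[-3.1,-3.4,0,0,0,0,0],[0,0,0,0,0,-8.3,0]]]'
python3 -m inch '[[[0,0,0,0,0,-8.3,0],[0,0,0,0,0,-8.3,0],[0,0,0,0,0,0,0]]]'
python3 - <<'E'
from h import *
p=edge(.33,.05);print(rel([p[0],p[1],.26],down(95.9)))
c=optics.read_camera("wrist");cv2.imwrite("pics/w1.png",c["img"][:,:,::-1])
E
```

```text
time: 0.65
tool_pos: [0.2961, 0.3771, 0.4047]
tool_rot: [[-0.945, 0.328, 0.0], [0.328, 0.945, -0.0], [-0.0, 0.0, -1.0]]
force: [1.2, 0.4, -0.0]
grip_width: 0.0609
grasp_force: 0.0
time: 1.15
tool_pos: [0.3867, 0.1656, 0.4048]
tool_rot: [[-0.945, 0.328, 0.0], [0.328, 0.945, 0.0], [-0.0, 0.0, -1.0]]
force: [1.3, 1.1, 0.8]
grip_width: 0.0209
grasp_force: 0.0
time: 1.65
tool_pos: [0.4605, -0.0059, 0.4045]
tool_rot: [[-0.981, 0.192, 0.001], [0.192, 0.981, -0.001], [-0.001, -0.0, -1.0]]
force: [-0.4, 0.1, 0.7]
grip_width: 0.0006
grasp_force: 0.0
time: 1.95
tool_pos: [0.4588, -0.002, 0.4046]
tool_rot: [[-0.995, -0.101, -0.0], [-0.101, 0.995, 0.0], [0.0, 0.0, -1.0]]
force: [-0.2, 1.4, -0.1]
grip_width: 0.0005
grasp_force: 0.0
(array([-1.41, -1.51, 14.46]), array([ 0.01, -0.01, -0.08]))
```

View pics/w1.png

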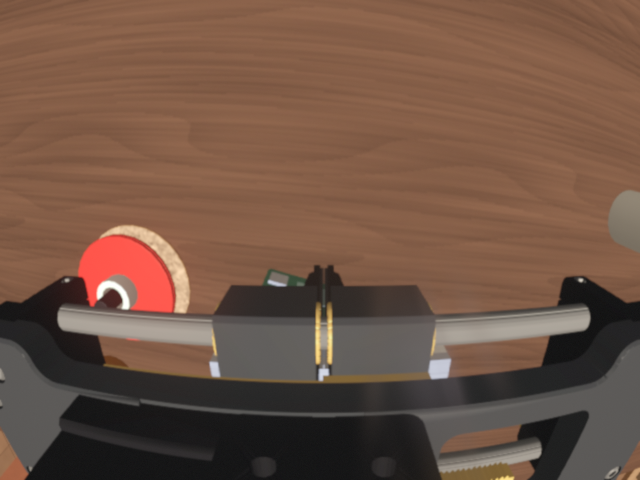

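The wrist camera faces the tool's +x side. The fingers are closed at (323,300), the door's free edge just shows at (275,275), and the way down is clear.

```bash
python3 -m inch '[[[0,-1.5,4.5,0,0,0,0],[0,0,4.5,0,0,0,0],[0,0,4.5,0,0,0,0],[-1,0,0.9,0,0,0,0],[0,0,0,0,0,0,0]]]'
python3 - <<'E'
from h import *
for th in (.33,.08,.03,0):
  p=edge(th,.01);print(rel([p[0],p[1],.26],down(95.9)))
E
```

```text
time: 2.5
tool_pos: [0.4717, -0.0157, 0.2603]
tool_rot: [[-0.995, -0.097, -0.001], [-0.097, 0.995, 0.0], [0.001, 0.0, -1.0]]
force: [0.3, 0.0, -0.0]
grip_width: 0.0005
grasp_force: 0.0
(array([-4.06, -1.28,  0.02]), array([ 0.03, -0.08, -0.31]))
(array([-6.99, -2.49,  0.02]), array([ 0.03, -0.08, -0.31]))
(array([-7.61, -2.64,  0.02]), array([ 0.03, -0.08, -0.31]))
(array([-7.98, -2.72,  0.02]), array([ 0.03, -0.08, -0.31]))
```

```bash
python3 -m inch '[[[-1.4,-0.4,0,0,0,0,0],[-1.4,-0.4,0,0,0,0,0],[-1,-0.4,0,0,0,0,0],[-1,-0.4,0,0,0,0,0],[-0.8,-0.3,0,0,0,0,0]]]'
python3 -m inch '[[[-0.7,-0.3,0,0,0,0,0],[-0.6,-0.2,0,0,0,0,0],[-0.4,-0.2,0,0,0,0,0],[0,0,0,0,0,0,0]]]'
python3 -m inch '[[[-0.2,-0.1,0,0,0,0,0],[-0.2,0,0,0,0,0,0],[0,0,0,0,0,0,0]]]'
```

```text
time: 3.0
tool_pos: [0.5287, -0.0293, 0.2617]
tool_rot: [[-0.995, -0.099, 0.001], [-0.099, 0.995, -0.0], [-0.001, -0.0, -1.0]]
force: [-1.1, 0.2, -0.1]
grip_width: 0.0002
grasp_force: 0.2
time: 3.4
tool_pos: [0.5457, -0.0345, 0.2606]
tool_rot: [[-0.995, -0.1, -0.001], [-0.1, 0.995, 0.0], [0.001, 0.0, -1.0]]
force: [-0.7, -0.3, 1.1]
grip_width: 0.0003
grasp_force: 0.2
time: 3.7
tool_pos: [0.548, -0.0348, 0.2604]
tool_rot: [[-0.995, -0.1, -0.006], [-0.1, 0.995, 0.001], [0.006, 0.002, -1.0]]
force: [-13.8, -0.2, 8.9]
grip_width: 0.0003
grasp_force: 6.6
```

```bash
python3 -m inch '[[[-0.15,0,0,0,0,0,0],[0,0,0,0,0,0,0],[0,0,0,0,0,0,0]]]'
python3 - <<'E'
from h import *
c=optics.read_camera("top");a=c["img"][140:290,260:410,::-1]
d=optics.read_camera("side");b=d["img"][195:345,270:470,::-1]
cv2.imwrite("pics/d.png",np.hstack([cv2.resize(a,(340,450),interpolation=3),cv2.resize(b,(460,450),interpolation=3)]))
E
```

```text
time: 4.0
tool_pos: [0.5502, -0.0348, 0.2605]
tool_rot: [[-0.995, -0.1, -0.003], [-0.1, 0.995, 0.0], [0.003, 0.001, -1.0]]
force: [-5.6, -1.1, 2.7]
grip_width: 0.0006
grasp_force: 3.1
```

View pics/d.png

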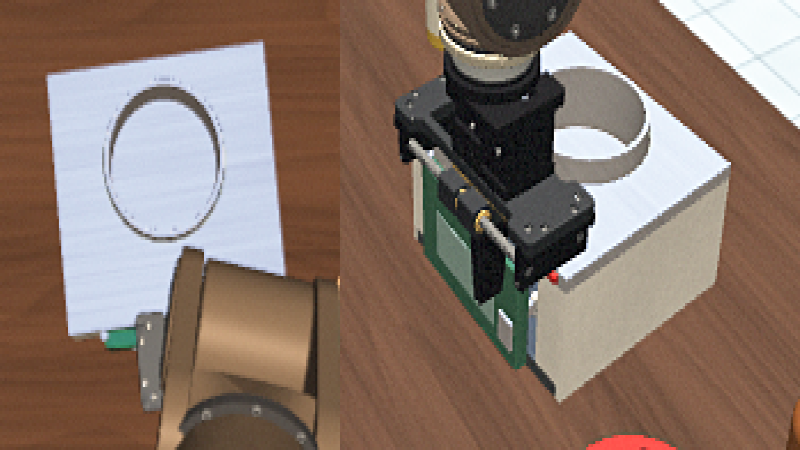

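The door is nearly shut, with a small gap still showing at its free edge (530,310). I'll push on in small steps.

```bash
for i in 1; do :; done; python3 -m inch '[[[-0.2,0,0,0,0,0,0],[0,0,0,0,0,0,0],[0,0,0,0,0,0,0]]]'
python3 -m inch '[[[-0.2,0,0,0,0,0,0],[0,0,0,0,0,0,0],[0,0,0,0,0,0,0]]]'
python3 -m inch '[[[-0.2,0,0,0,0,0,0],[0,0,0,0,0,0,0],[0,0,0,0,0,0,0]]]'
```

```text
time: 4.4
tool_pos: [0.5531, -0.0347, 0.2608]
tool_rot: [[-0.995, -0.1, 0.001], [-0.1, 0.995, 0.0], [-0.001, -0.0, -1.0]]
force: [-0.3, 0.4, 0.7]
grip_width: 0.0004
grasp_force: 0.0
time: 4.7
tool_pos: [0.5552, -0.0344, 0.2607]
tool_rot: [[-0.995, -0.1, 0.0], [-0.1, 0.995, 0.0], [-0.0, 0.0, -1.0]]
force: [0.0, -0.4, 0.2]
grip_width: 0.0003
grasp_force: 0.0
time: 5.0
tool_pos: [0.5564, -0.0343, 0.2607]
tool_rot: [[-0.995, -0.1, -0.003], [-0.1, 0.995, 0.0], [0.003, 0.0, -1.0]]
force: [-5.9, -2.9, 3.5]
grip_width: 0.0006
grasp_force: 3.2
```

```bash
python3 -m inch '[[[-0.2,0,0,0,0,0,0],[0,0,0,0,0,0,0]]]'
python3 -m inch '[[[1,0,0,0,0,0,0],[3,0,0,0,0,0,0],[3,0,-4,0,0,0,4],[0,0,-4.5,0,0,0,5],[0,0,0,0,0,0,5]]]'
python3 - <<'E'
from h import *
print(rel([.567,-.2227,.345],down(95.9)))
c=optics.read_camera("side")
cv2.imwrite("pics/d2.png",cv2.resize(c["img"][195:425,270:520,::-1],(650,598),interpolation=3))
E
```

```text
time: 5.2
tool_pos: [0.5574, -0.0342, 0.2606]
tool_rot: [[-0.995, -0.1, -0.007], [-0.1, 0.995, 0.0], [0.007, 0.001, -1.0]]
force: [-15.9, -5.4, 10.2]
grip_width: 0.0008
grasp_force: 8.4
time: 5.7
tool_pos: [0.4894, -0.0411, 0.3504]
tool_rot: [[-0.995, -0.099, 0.008], [-0.099, 0.995, -0.002], [-0.008, -0.002, -1.0]]
force: [1.6, -0.8, -0.5]
grip_width: 0.0193
grasp_force: 0.0
(array([ -5.91, -18.84,   0.64]), array([-0.14,  0.46, -0.2 ]))
```

View pics/d2.png

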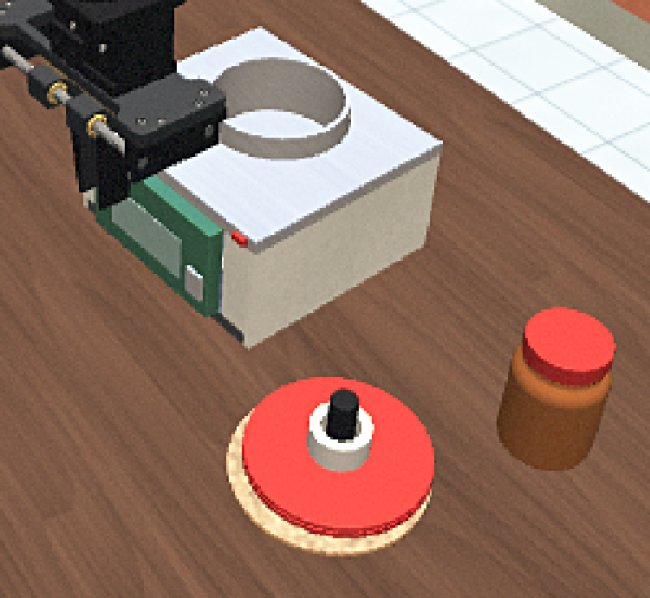

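The door sits flush along its whole length. The knob top is at crop (344,397). I'll cross-check the knob and pot centres with the side camera.

Run:
```python
from h import *
c=optics.read_camera("side")
print("knob side",bp(c,270+344/2.6,195+397/2.6,.08))
t=optics.read_camera("top")
g=t["img"].astype(int)
# knob: dark pixels near (440,249)
def blob(img,x,y,r,f):
    s=img[y-r:y+r+1,x-r:x+r+1].astype(int);m=f(s);v,u=np.nonzero(m);return u.mean()+x-r,v.mean()+y-r,m.sum(),u.min()+x-r,u.max()+x-r,v.min()+y-r,v.max()+y-r
k=blob(t["img"],440,249,10,lambda s:s.sum(2)<120);print(k,bp(t,k[0],k[1],.075))
r=blob(t["img"],436,250,38,lambda s:(s[...,0]>180)&(s[...,1]<70)&(s[...,2]<70));print(r)
print("lid bbox ctr",bp(t,(r[3]+r[4])/2,(r[5]+r[6])/2,.03))
k=blob(c["img"],402,352,13,lambda s:s.sum(2)<120);print(k,bp(c,(k[3]+k[4])/2,k[5]+3,.08))
cv2.imwrite("pics/p.png",np.hstack([cv2.resize(t["img"][155:230,290:375,::-1],(425,375),interpolation=2),cv2.resize(c["img"][205:265,340:415,::-1],(375,375),interpolation=2)]))
```

```text
knob side [ 0.56945309 -0.22516813  0.08      ]
(np.float64(437.0689655172414), np.float64(248.55172413793105), np.int64(29), np.int64(434), np.int64(445), np.int64(245), np.int64(252)) [ 0.56845827 -0.21474468  0.075     ]
(np.float64(443.37117552334945), np.float64(245.4742351046699), np.int64(1242), np.int64(410), np.int64(463), np.int64(223), np.int64(275))
lid bbox ctr [ 0.56919027 -0.2234966   0.03      ]
(np.float64(400.95522388059703), np.float64(357.03731343283584), np.int64(134), np.int64(395), np.int64(407), np.int64(346), np.int64(363)) [ 0.56566203 -0.22634688  0.08      ]
```

View pics/p.png

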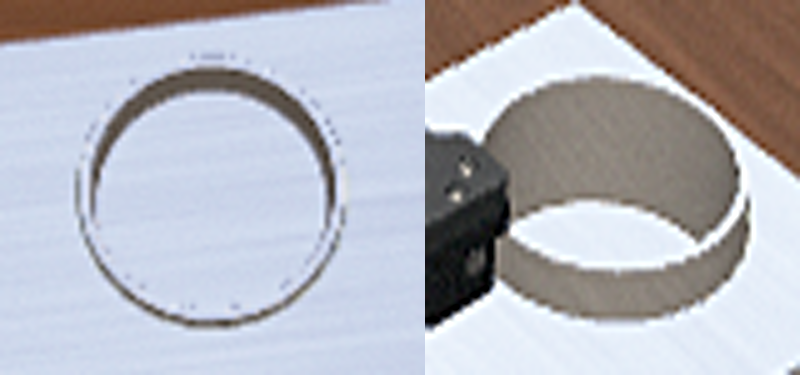

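```bash
python3 -m inch '[[[-1.2,-3.8,0,0,0,0,5],[-1.2,-3.8,0,0,0,0,5],[-1.2,-3.8,0,0,0,0,5],[-1.2,-3.8,0,0,0,0,5],[-1.2,-3.7,0,0,0,0,5]]]'
python3 -m inch '[[[0,0,0,0,0,0,5],[0,0,0,0,0,0,5]]]'
python3 - <<'E'
from h import *
print(rel([.5685,-.2235,.247],down(95.9)))
c=optics.read_camera("side")
print(bp(c,378.3,232.8,.13))
E
```

```text
time: 6.35
tool_pos: [0.5685, -0.2247, 0.3438]
tool_rot: [[-0.995, -0.1, -0.002], [-0.1, 0.995, 0.001], [0.002, 0.002, -1.0]]
force: [0.3, -0.1, 0.4]
grip_width: 0.0497
grasp_force: 0.0
time: 6.55
tool_pos: [0.5679, -0.2236, 0.3436]
tool_rot: [[-0.995, -0.098, -0.003], [-0.098, 0.995, 0.002], [0.002, 0.002, -1.0]]
force: [0.5, 0.6, -0.4]
grip_width: 0.05
grasp_force: 0.0
(array([-0.09, -0.01,  9.66]), array([ 0.11, -0.14, -0.25]))
[0.69342309 0.02048854 0.13      ]
```

```bash
python3 -m inch '[[[0,0,4.5,0,0,0,5],[0,0,3.6,0,0,0,5],[0,0,1.5,0,0,0,5],[0,0,0,0,0,0,5]]]'
python3 -m inch '[[[0,0,0,0,0,0,2.5],[0,0,0,0,0,0,2.5],[0,0,0,0,0,0,2.2],[0,0,0,0,0,0,1.5],[0,0,0,0,0,0,1]]]' 30
python3 -m inch '[[[0,0,0,0,0,0,1],[0,0,0,0,0,0,1]]]' 30
python3 - <<'E'
from h import *
c=optics.read_camera("side")
def proj(c,P):
    q=np.array(c["R"])@np.array(P)+c["t"];return c["cx"]+c["fx"]*q[0]/q[2],c["cy"]+c["fy"]*q[1]/q[2]
im=c["img"][:,:,::-1].copy()
for r,col in((.055,(0,0,255)),(.06,(255,0,0))):
    pts=np.array([proj(c,[.692+r*np.cos(a),.029+r*np.sin(a),.13]) for a in np.linspace(0,6.283,80)])
    a=cv2.resize(im[180:330,320:480],(800,750),interpolation=2) if col==(0,0,255) else a
    cv2.polylines(a,[np.int32((pts-[320,180])*5)],True,col,1)
cv2.imwrite("pics/p2.png",a[:600])
E
```

```text
time: 7.0
tool_pos: [0.5674, -0.2217, 0.2473]
tool_rot: [[-0.995, -0.101, -0.004], [-0.101, 0.995, 0.002], [0.004, 0.003, -1.0]]
force: [0.9, 0.8, 1.0]
grip_width: 0.0498
grasp_force: 0.0
time: 7.5
tool_pos: [0.5681, -0.2233, 0.2506]
tool_rot: [[-0.995, -0.1, 0.002], [-0.1, 0.995, -0.001], [-0.002, -0.001, -1.0]]
force: [0.1, -1.9, 4.8]
grip_width: 0.0194
grasp_force: 30.0
time: 7.7
tool_pos: [0.5681, -0.2234, 0.2506]
tool_rot: [[-0.995, -0.1, 0.002], [-0.1, 0.995, -0.001], [-0.002, -0.001, -1.0]]
force: [0.5, -1.1, 6.2]
grip_width: 0.0191
grasp_force: 30.0
```

View pics/p2.png

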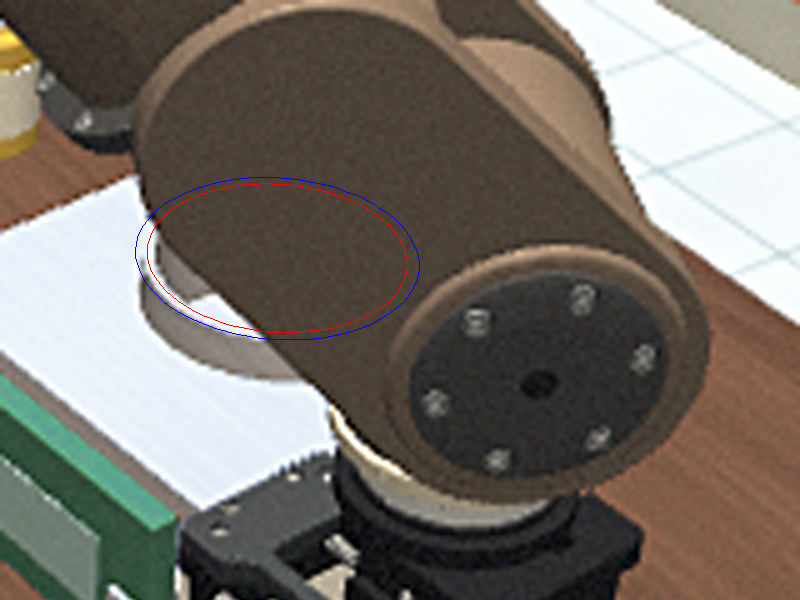

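The overlaid rim circles match the visible pot edge to within about 1–2 mm, which puts the pot at about (0.693, 0.028). The knob is gripped: width 19 mm, 30 N.

```bash
python3 -m inch '[[[0,0,-1,0,0,0,1],[0,0,-2,0,0,0,1],[0,0,-3,0,0,0,1],[0,0,-3,0,0,0,1],[0,0,-3,0,0,0,1]]]' 40
python3 -m inch '[[[0,0,-2,0,0,0,1],[0,0,-1.3,0,0,0,1],[0,0,0,0,0,0,1],[0,0,0,0,0,0,1]]]'
python3 - <<'E'
from h import *
print(rel([.693,.028,.402],down(95.9)))
c=optics.read_camera("side");cv2.imwrite("pics/s3.png",c["img"][150:,150:,::-1])
E
```

```text
time: 8.25
tool_pos: [0.5676, -0.2228, 0.3709]
tool_rot: [[-0.995, -0.1, -0.001], [-0.1, 0.995, 0.001], [0.001, 0.001, -1.0]]
force: [0.1, -0.4, -5.1]
grip_width: 0.0189
grasp_force: 40.0
time: 8.65
tool_pos: [0.5677, -0.223, 0.4018]
tool_rot: [[-0.995, -0.1, -0.001], [-0.1, 0.995, 0.001], [0.001, 0.001, -1.0]]
force: [-0.3, 0.5, -4.8]
grip_width: 0.0194
grasp_force: 40.0
(array([-1.497e+01,  2.372e+01, -1.000e-02]), array([ 0.05, -0.07, -0.18]))
```

View pics/s3.png

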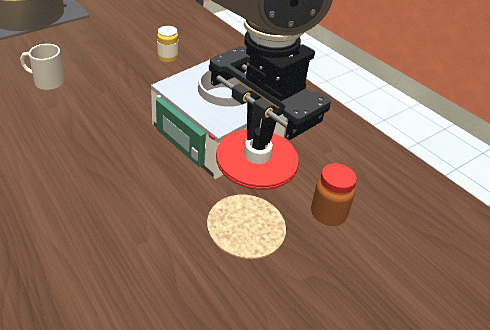

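Both lids came off the mat, level and nested (red plate at (257,160) in the crop). The door is still shut. Now over to the pot.

```bash
python3 -m inch '[[[-0.8,1.3,0,0,0,0,1],[-1.8,2.8,0,0,0,0,1],[-2.2,3.5,0,0,0,0,1],[-2.2,3.5,0,0,0,0,1],[-2.2,3.5,0,0,0,0,1]]]'
python3 -m inch '[[[-2.2,3.5,0,0,0,0,1],[-1.9,2.9,0,0,0,0,1],[-1.2,1.9,0,0,0,0,1],[-0.5,0.8,0,0,0,0,1],[0,0,0,0,0,0,1]]]'
python3 -m inch '[[[0,0,0,0,0,0,1],[0,0,0,0,0,0,1]]]'
python3 - <<'E'
from h import *
print(rel([.693,.028,.402],down(95.9)))
c=optics.read_camera("side")
def proj(c,P):
    q=np.array(c["R"])@np.array(P)+c["t"];return c["cx"]+c["fx"]*q[0]/q[2],c["cy"]+c["fy"]*q[1]/q[2]
a=cv2.resize(c["img"][160:280,310:450,::-1],(700,600),interpolation=2)
s=status.read_state()["tool_pos"]
for (x,y,z,r) in((.693,.028,.13,.06),(s[0],s[1],s[2]-.2506+.03,.066)):
    pts=np.array([proj(c,[x+r*np.cos(q),y+r*np.sin(q),z]) for q in np.linspace(0,6.283,80)])
    cv2.polylines(a,[np.int32((pts-[310,160])*5)],True,(255,0,0),1)
cv2.imwrite("pics/s4.png",a)
E
```

```text
time: 9.2
tool_pos: [0.6457, -0.0664, 0.4016]
tool_rot: [[-0.995, -0.1, -0.002], [-0.1, 0.995, 0.001], [0.002, 0.001, -1.0]]
force: [1.4, -0.5, -3.5]
grip_width: 0.0193
grasp_force: 40.0
time: 9.7
tool_pos: [0.6938, 0.0291, 0.4015]
tool_rot: [[-0.995, -0.101, -0.002], [-0.101, 0.995, 0.0], [0.002, 0.0, -1.0]]
force: [0.4, -0.7, -4.6]
grip_width: 0.0195
grasp_force: 40.0
time: 9.9
tool_pos: [0.6933, 0.0266, 0.4026]
tool_rot: [[-0.995, -0.098, -0.0], [-0.098, 0.995, -0.0], [0.0, -0.0, -1.0]]
force: [0.8, -0.8, -3.8]
grip_width: 0.0194
grasp_force: 40.0
(array([0.01, 0.14, 0.06]), array([-0.  , -0.03, -0.25]))
```

View pics/s4.png

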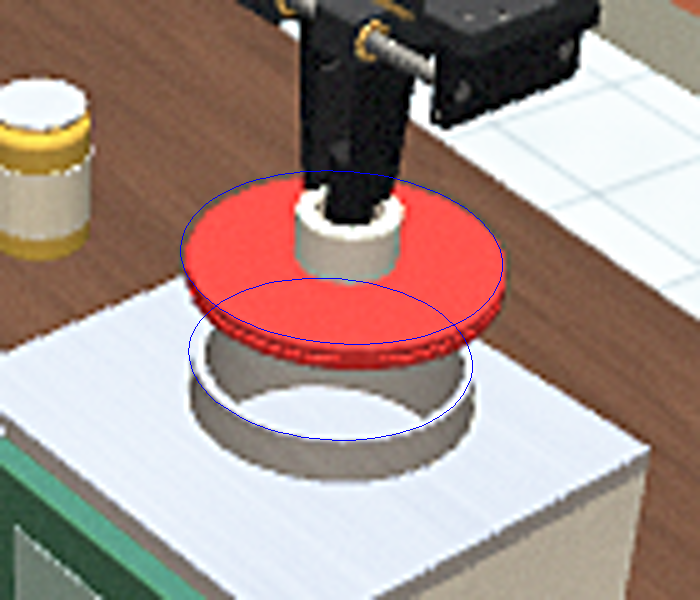

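The pot circle overlays the rim exactly, and the lid circle is within about 1 mm of the lid. Correcting y and lowering slowly.

```bash
python3 -m inch '[[[0,0.1,1,0,0,0,1],[0,0,1,0,0,0,1],[0,0,0.5,0,0,0,1],[0,0,0.3,0,0,0,1],[0,0,0,0,0,0,1]]]'
python3 -m inch '[[[0,0,0.3,0,0,0,1],[0,0,0.2,0,0,0,1],[0,0,0.2,0,0,0,1],[0,0,0,0,0,0,1]]]'
python3 -m inch '[[[0,0,0.2,0,0,0,1],[0,0,0,0,0,0,1],[0,0,0,0,0,0,1]]]'
```

```text
time: 10.45
tool_pos: [0.6935, 0.0286, 0.3741]
tool_rot: [[-0.995, -0.1, -0.001], [-0.1, 0.995, 0.0], [0.001, 0.0, -1.0]]
force: [-0.3, -0.4, -4.2]
grip_width: 0.0189
grasp_force: 40.0
time: 10.85
tool_pos: [0.6934, 0.0287, 0.3675]
tool_rot: [[-0.995, -0.1, -0.0], [-0.1, 0.995, 0.0], [0.0, 0.0, -1.0]]
force: [-0.1, -0.1, -4.4]
grip_width: 0.019
grasp_force: 40.0
time: 11.15
tool_pos: [0.6935, 0.0286, 0.3657]
tool_rot: [[-0.995, -0.1, 0.0], [-0.1, 0.995, 0.0], [-0.0, 0.0, -1.0]]
force: [-0.1, -0.4, -4.7]
grip_width: 0.0191
grasp_force: 40.0
```

Going in freely, already about 9 mm below the rim. Continuing to contact.

```bash
python3 -m inch '[[[0,0,0.2,0,0,0,1],[0,0,0,0,0,0,1],[0,0,0,0,0,0,1]]]'
python3 -m inch '[[[0,0,0.15,0,0,0,1],[0,0,0,0,0,0,1],[0,0,0,0,0,0,1]]]'
python3 -m inch '[[[0,0,0.15,0,0,0,1],[0,0,0,0,0,0,1],[0,0,0,0,0,0,1]]]'
```

```text
time: 11.45
tool_pos: [0.6935, 0.0287, 0.3637]
tool_rot: [[-0.995, -0.1, -0.0], [-0.1, 0.995, 0.0], [0.0, 0.0, -1.0]]
force: [0.5, 0.2, -4.1]
grip_width: 0.0189
grasp_force: 40.0
time: 11.75
tool_pos: [0.6935, 0.0287, 0.3627]
tool_rot: [[-0.995, -0.1, 0.001], [-0.1, 0.995, 0.0], [-0.001, -0.0, -1.0]]
force: [-1.3, 0.7, -0.8]
grip_width: 0.0191
grasp_force: 40.0
time: 12.05
tool_pos: [0.6933, 0.0287, 0.3626]
tool_rot: [[-0.995, -0.1, 0.002], [-0.1, 0.995, -0.0], [-0.002, -0.0, -1.0]]
force: [-5.1, -0.5, 10.0]
grip_width: 0.0191
grasp_force: 40.0
```

Contact at the expected height, so the lids are seated. Releasing.

```bash
python3 -m inch '[[[0,0,-0.1,0,0,0,2.5],[0,0,0,0,0,0,4],[0,0,0,0,0,0,7],[0,0,0,0,0,0,7],[0,0,0,0,0,0,7]]]'
python3 -m inch '[[[0,0,0,0,0,0,7],[0,0,0,0,0,0,7]]]'
python3 - <<'E'
from h import *
print(rel([.693,.028,.338],down(95.9)))
def proj(c,P):
    q=np.array(c["R"])@np.array(P)+c["t"];return c["cx"]+c["fx"]*q[0]/q[2],c["cy"]+c["fy"]*q[1]/q[2]
c=optics.read_camera("side")
a=cv2.resize(c["img"][160:280,310:450,::-1],(700,600),interpolation=2)
for (x,y,z,r) in((.693,.028,.142,.066),(.693,.028,.166,.022)):
    pts=np.array([proj(c,[x+r*np.cos(q),y+r*np.sin(q),z]) for q in np.linspace(0,6.283,80)])
    cv2.polylines(a,[np.int32((pts-[310,160])*5)],True,(255,0,0),1)
cv2.imwrite("pics/s5.png",a)
E
```

```text
time: 12.55
tool_pos: [0.6935, 0.0287, 0.3616]
tool_rot: [[-0.995, -0.1, -0.0], [-0.1, 0.995, 0.0], [0.0, 0.0, -1.0]]
force: [0.4, 0.5, -0.5]
grip_width: 0.0517
grasp_force: 0.0
time: 12.75
tool_pos: [0.6935, 0.0287, 0.3616]
tool_rot: [[-0.995, -0.1, -0.0], [-0.1, 0.995, 0.0], [0.0, 0.0, -1.0]]
force: [0.2, 0.3, -0.2]
grip_width: 0.0667
grasp_force: 0.0
(array([ 0.05, -0.06,  2.36]), array([ 0.01, -0.  , -0.18]))
```

View pics/s5.png

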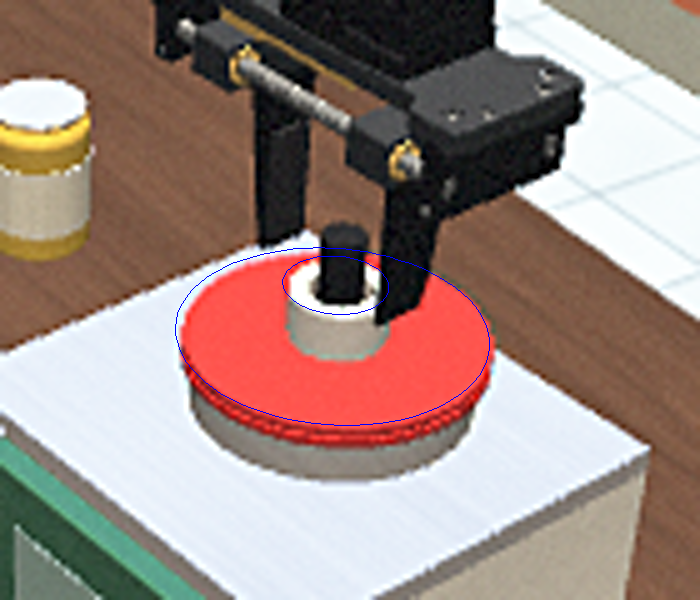

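The lids sit flat and level on the pot, with the outer lid within about 2 mm of centre, and the knob is free. Lowering around the collar.

```bash
python3 -m inch '[[[0,-0.05,0.8,0,0,0,7],[0,0,0.8,0,0,0,7],[0,0,0.7,0,0,0,7],[0,0,0,0,0,0,7],[0,0,0,0,0,0,6]]]'
python3 -m inch '[[[0,0,0,0,0,0,5],[0,0,0,0,0,0,4.4],[0,0,0,0,0,0,4],[0,0,0,0,0,0,3.5],[0,0,0,0,0,0,3.5]]]' 25
python3 -m inch '[[[0,0,0,0,0,0,3.5],[0,0,0,0,0,0,3.5]]]'
```

```text
time: 13.3
tool_pos: [0.6936, 0.0282, 0.3384]
tool_rot: [[-0.995, -0.1, -0.0], [-0.1, 0.995, 0.0], [0.0, 0.0, -1.0]]
force: [-0.7, 0.6, -0.5]
grip_width: 0.0658
grasp_force: 0.0
time: 13.8
tool_pos: [0.6935, 0.0282, 0.339]
tool_rot: [[-0.995, -0.1, 0.001], [-0.1, 0.995, 0.0], [-0.001, -0.0, -1.0]]
force: [-0.6, -0.4, 1.6]
grip_width: 0.0442
grasp_force: 25.0
time: 14.0
tool_pos: [0.6935, 0.0282, 0.339]
tool_rot: [[-0.995, -0.1, 0.0], [-0.1, 0.995, 0.0], [-0.0, 0.0, -1.0]]
force: [0.1, -0.5, 2.9]
grip_width: 0.0435
grasp_force: 25.0
```

```bash
python3 -m inch '[[[0,0,-0.3,0,0,0,3.5],[0,0,-0.4,0,0,0,3.5],[0,0,-0.5,0,0,0,3.5],[0,0,0,0,0,0,3.5],[0,0,0,0,0,0,3.5]]]' 30
python3 -m inch '[[[0,0,-1,0,0,0,3.5],[0,0,-1,0,0,0,3.5],[0,0,-1,0,0,0,3.5],[0,0,-1,0,0,0,3.5],[0,0,-1,0,0,0,3.5]]]'
python3 -m inch '[[[0,0,-1,0,0,0,3.5],[0,0,-1,0,0,0,3.5],[0,0,-1,0,0,0,3.5],[0,0,-0.6,0,0,0,3.5],[0,0,-0.3,0,0,0,3.5]]]'
python3 -m inch '[[[0,0,0,0,0,0,3.5],[0,0,0,0,0,0,3.5],[0,0,0,0,0,0,3.5]]]'
python3 - <<'E'
from h import *
c=optics.read_camera("side")
cv2.imwrite("pics/s6.png",c["img"][:400,100:,::-1])
E
```

```text
time: 14.5
tool_pos: [0.6935, 0.0282, 0.3508]
tool_rot: [[-0.995, -0.1, 0.0], [-0.1, 0.995, 0.0], [-0.0, 0.0, -1.0]]
force: [-0.1, 0.4, -0.5]
grip_width: 0.0437
grasp_force: 30.0
time: 15.0
tool_pos: [0.6935, 0.0282, 0.4019]
tool_rot: [[-0.995, -0.1, 0.001], [-0.1, 0.995, 0.0], [-0.001, -0.0, -1.0]]
force: [-0.5, 0.1, -1.6]
grip_width: 0.0438
grasp_force: 30.0
time: 15.5
tool_pos: [0.6935, 0.0282, 0.4405]
tool_rot: [[-0.995, -0.1, 0.001], [-0.1, 0.995, 0.0], [-0.001, -0.0, -1.0]]
force: [-0.8, 0.5, -2.0]
grip_width: 0.0437
grasp_force: 30.0
time: 15.8
tool_pos: [0.6935, 0.0282, 0.4392]
tool_rot: [[-0.995, -0.1, -0.001], [-0.1, 0.995, 0.0], [0.001, 0.0, -1.0]]
force: [0.8, 0.1, -1.4]
grip_width: 0.0438
grasp_force: 30.0
```

View pics/s6.png

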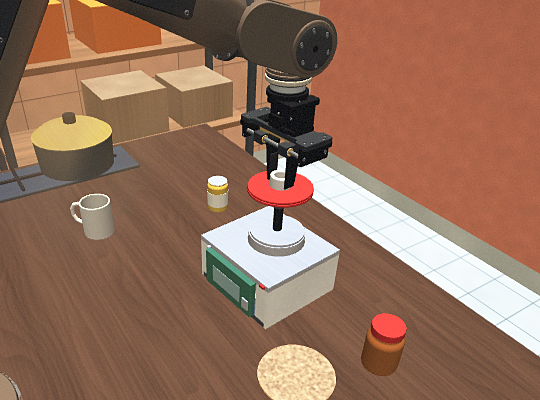

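The red lid hangs level above the inner lid at crop (280,187). The inner lid sits flat in the pot, the door is shut, and the mug, jar and can haven't moved. Clearance is about 39 mm under the skirt and 44 mm under the plate.

```bash
python3 -c "from station import bot;print(bot.close_job())"
```

```text
the job is handed in; nothing more can be done
None
```

The job is handed in after about 16 s on the robot's clock: the door is shut on its catch, the inner lid is seated flat in the pot, and the gripper holds the outer lid level about 4 cm above the inner lid's knob, with the mug, jar and can unmoved.

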